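# Clamp the glued battens in the bench press

### The job

Two identical lever presses stand on the bench and only one of them has the glued pair of wooden battens on its bed. On that press, first flip the safety catch over so that it no longer blocks the lever, then pull the lever over towards you, all the way to its stop, so that the pad presses on the battens, and finish while still holding the lever there: it springs back if let go. Leave the other press (a roll of tape is parked on it), the battens' position and the things on the bench as they are.

Things in the scene. Friction and masses are not known exactly. Their poses are not given: they have to be found in the camera images.
- left_press: Left (+y) of two identical grey bench presses, bolted down. Origin: under the bed's centre, on the table plane; local +x to its column at the back (away from the robot), z up. Base 200x150x20 mm (x -90..110), head x -45..105, y +-35, z 115..165 mm. Lever pivot at local (20,-72,150) mm, axis along y. Catch shaft along x, from x -94 to 21, at y 20, z 195 mm.
- left_bed (a point): Centre of the top of the left press's bed, 20 mm above the table, under its pad.
- left_tab (a point): Outer end of the thumb tab of the left catch, in front of the head at local x -85 mm: steel plate 55 mm long from the shaft, 20 wide (x), 8 thick. Shut, it leans 0.87 rad from upright to local -y (end at y -22, z 230 mm). Flip it over the top to local +y, e.g. by pushing it sideways 20 mm above the shaft. Moves with the catch.
- left_catch (a joint): Angle of the left catch, rad: 0 shut, 0.87 tab upright, 2.2 stop; starts at 0 to 0.12. Friction (about 1 N at the tab) keeps it where it is left, no spring. Shut, its 10 mm square bar (105 mm long, local x 21, z 195 mm) lies level across the lever's front and blocks it; from about 1 it is clear. Flipped over: past 1.3.
- left_knob (a point): Centre of the black ball knob (34 mm diameter) on the left press's steel lever (rod 12 mm thick), 150 mm from the pivot. At rest at local (71,-72,291) mm, at the stop (-114,-72,218) mm. It can be pinched across local y from above and rolls in the grip, so the tool can stay upright along the arc.
- left_lever (a joint): Angle of the left lever, rad: 0 at rest (leans 0.35 back from upright), grows as the knob is pulled over to local -x (towards the robot) and down; stop at 1.45. A spring returns it when let go (3 N at the knob at rest, up to 9 N pulled). It lowers the ram 18 mm per rad; the pad meets the battens at about 1.0. A shut catch stops it at 0.1 to 0.2.
- left_pad: Round rubber pad, 38 mm diameter, 8 mm thick, sprung at the foot of the left press's ram; origin at the centre of its underside, 78 mm above the table at rest. Pressed on the block it gives about 8 to 14 N as the lever goes from 1.25 to its stop.
- right_press: Right (-y) of two identical grey bench presses, bolted down. Origin: under the bed's centre, on the table plane; local +x to its column at the back (away from the robot), z up. Base 200x150x20 mm (x -90..110), head x -45..105, y +-35, z 115..165 mm. Lever pivot at local (20,-72,150) mm, axis along y. Catch shaft along x, from x -94 to 21, at y 20, z 195 mm.
- right_bed (a point): Centre of the top of the right press's bed, 20 mm above the table, under its pad.
- right_tab (a point): Outer end of the thumb tab of the right catch, in front of the head at local x -85 mm: steel plate 55 mm long from the shaft, 20 wide (x), 8 thick. Shut, it leans 0.87 rad from upright to local -y (end at y -22, z 230 mm). Flip it over the top to local +y, e.g. by pushing it sideways 20 mm above the shaft. Moves with the catch.
- right_catch (a joint): Angle of the right catch, rad: 0 shut, 0.87 tab upright, 2.2 stop; starts at 0 to 0.12. Friction (about 1 N at the tab) keeps it where it is left, no spring. Shut, its 10 mm square bar (105 mm long, local x 21, z 195 mm) lies level across the lever's front and blocks it; from about 1 it is clear. Flipped over: past 1.3.
- right_knob (a point): Centre of the black ball knob (34 mm diameter) on the right press's steel lever (rod 12 mm thick), 150 mm from the pivot. At rest at local (71,-72,291) mm, at the stop (-114,-72,218) mm. It can be pinched across local y from above and rolls in the grip, so the tool can stay upright along the arc.
- right_lever (a joint): Angle of the right lever, rad: 0 at rest (leans 0.35 back from upright), grows as the knob is pulled over to local -x (towards the robot) and down; stop at 1.45. A spring returns it when let go (3 N at the knob at rest, up to 9 N pulled). It lowers the ram 18 mm per rad; the pad meets the battens at about 1.0. A shut catch stops it at 0.1 to 0.2.
- right_pad: Round rubber pad, 38 mm diameter, 8 mm thick, sprung at the foot of the right press's ram; origin at the centre of its underside, 78 mm above the table at rest. Pressed on the block it gives about 8 to 14 N as the lever goes from 1.25 to its stop.
- joint_block: The work: two wooden battens glued face to face, 45 x 160 x 40 mm, lying loose on the bed of one of the presses (either), sticking out on both sides of the head. Origin: centre of its underside, on the bed.
- tape_roll: Roll of tape, 110 mm outside diameter, 25 mm high, parked on the other press's bed. Origin: centre of its underside.
- glue_bottle: White glue bottle, 48 mm diameter, 130 mm tall, standing between the presses. To be left alone. Origin: centre of its underside.
- dowel_cup: Steel cup, 72 mm across, 80 mm tall, right of the presses. To be left alone. Origin: centre of its underside.
Mind the look-alikes: they are no part of the job. What is shaped like the joint_block but blue or yellow is not meant.

How it is judged:
By the outcome, as a careful person would: the job done as asked, in the order asked, and still so for the second after the job is handed in, while the arm keeps its last pose, push and grip.
It also fails if it takes over 48 s, if anything falls off the work surface, if the arm or the gripper's body presses on something with over 40 N, if the wrist force passes 120 N, or if a joint passes its speed limit or range.

### The arm

A 6-joint arm with a two-finger parallel gripper is mounted at the origin on the work surface. World frame = base frame: x ahead of the robot, y to its left, z up, the work surface at z = 0. Lengths are in m, angles in degrees, forces in N, time in s.
With the tool pointing down it reaches from about 0.35 to 0.775 m from the base axis. Payload 7.3 kg.
Tool frame: the origin (TCP) lies at the centre of the arm's flange, where the gripper is bolted on; the fingertips stand 178 mm ahead of it and the grasp point (between the pads) lies 159 mm ahead of it; z points along the fingers, y is the line along which they close (so a half turn about z gives the same grasp; the last joint's range is limited). The gripper opens to 92 mm and grips with 3 to 60 N. Pads are 19 mm wide; open, the fingers measure 130 mm over their backs; the gripper's body (75 mm by 190 mm) begins 47 mm behind the grasp point.
Start: joints at [67.953, 19.595, 87.324, -0, 73.075, -8.365], TCP at [0.124, 0.51, 0.405] pointing down, gripper open.
Joint ranges: [-145.02, 145.02], [-44.19, 115.74], [2.07, 154.8], [-57.11, 237.11], [16.16, 152.29], [-177.93, 177.93]. Speed limits (degrees/s): [147.25, 147.25, 180, 180, 180, 180].

### API

Orientations are given as a 3x3 rotation matrix whose columns are the frame's x, y, z axes.
In Python, from cell import bot gives the robot as it stands.
- The arm moves only by the tool move_arm, never from a script. Its argument "plan" is a list of rows, each a list of 3 entries, a list of its own where there are three numbers: the shift along the tool's x, y, z in mm, then the turn, a rotation vector about the tool's x, y, z in degrees, then the finger opening in mm, from 0 to 91.8. In form: [[[x, y, z], [ax, ay, az], gripper], ...]. A call has 1 to 8 rows; each row shifts and turns the commanded pose from where the row before left it, along the tool's axes as they then stand; what a row does not reach is not made up. A row lasts 1/12 s, in which the tool goes at most 41.7 mm and 7.16 degrees, less where a joint would pass 70% of its speed; a pose out of reach is approached as far as the arm can. A call is refused whole if a number of a shift passes 41.7 or a number of a turn 7.16, either way. A call with a gripper value outside its range is refused whole. The fingers move at their own pace and stop on an object; "squeeze" is the grip in N (left out, the last holds). Time passes only in rows, so rows that do not move let the fingers close. It gives the time, the measured TCP pose, the force, the opening and the grip force at its end, in the units of the state.
- bot.get_obs(): the state, without advancing time (a new reading comes with each control period).
- bot.get_image(name): name is "side" or "top"; returns a dict with "frame" (400x640x3 uint8, blue, green, red), "fx", "fy", "cx", "cy" (pixels), "T" (4x4, takes a point from camera to world coordinates). Camera axes: x right, y down, z forward; pixel columns grow to the right and rows downward; lengths in m; the calibration is good to about 2 mm. A picture is of the moment at which its call begins. There is no depth.
- bot.sign_off(): hands the job in; it is judged then, once.
The state is a dict: "clock": time; "joint_pos": joint angles; "joint_velocities": joint speeds; "joint_torque": joint torques, N m; "tool_pos": TCP position; "orientation": TCP orientation; "contact_force": force on the tool from outside, world axes, zero at the start; "wrist_torque": the same for the moment, N m; "finger_gap": finger opening in m; "finger_force": force on a finger pad.
Only numpy, scipy, OpenCV 4.12 (cv2) and the standard library are available. Lean on these libraries where they do the work, as an engineer would, in place of code of your own. Each camera call takes 0.05 s, during which the arm holds its last target. There are 200 camera calls.

## Working session

There is one attempt and no reset: what is moved stays moved. The work goes in short steps, Python scripts to look and compute and a tool call to move; the robot and the scene stay as the last step left them, time stands still between calls to the robot, and variables do not carry over. Pictures are saved under pics/ and viewed, at most 10 in all, crops included, and the job is handed in when it is done.

Besides the shell and the picture viewer there is one more tool, called by a JSON object that holds its "method" and its "body", one argument or row to a line. move_arm: Moves the arm, as the interface text tells. Its arguments: {"type":"object","properties":{"plan":{"type":"array","items":{"type":"array"}},"squeeze":{"type":"number"}},"required":["plan"]}

```bash
mkdir -p pics; ls; python3 - <<'E'
from cell import bot
import cv2,numpy as np
np.set_printoptions(precision=4,suppress=True)
for n in("side","top"):
    d=bot.get_image(n);cv2.imwrite(f"pics/{n}0.png",d["frame"]);print(n,d["fx"],d["fy"],d["cx"],d["cy"]);print(d["T"])
o=bot.get_obs();print(o)
E
```

```text
pics
side 366.8884632751558 366.8884632751558 319.22698838583824 203.19898859112254
[[ 0.9388 -0.195   0.2839  0.2184]
 [-0.3436 -0.5858  0.734  -0.697 ]
 [ 0.0232 -0.7867 -0.6169  0.8651]
 [ 0.      0.      0.      1.    ]]
top 508.2980958855906 508.2980958855906 317.3069298972363 192.38104795722245
[[ 0.0062 -0.9811  0.1936  0.2035]
 [-0.9999 -0.0085 -0.0112  0.123 ]
 [ 0.0127 -0.1935 -0.981   1.8777]
 [ 0.      0.      0.      1.    ]]
{'clock': 0.1, 'joint_pos': array([67.9517, 19.6314, 87.3691, -0.0015, 73.0755, -8.3649]), 'joint_velocities': array([ 0.0381, -0.0756, -0.1244, -0.0263, -0.034 ,  0.0342]), 'joint_torque': array([  0.0006, -43.2006, -24.4692,   0.0718,   0.0527,  -0.    ]), 'tool_pos': array([0.1241, 0.51  , 0.4041]), 'orientation': array([[-0.9716,  0.2365, -0.0005],
       [ 0.2365,  0.9716, -0.0012],
       [ 0.0002, -0.0013, -1.    ]]), 'contact_force': array([0.5283, 0.5854, 0.242 ]), 'wrist_torque': array([0.0235, 0.0038, 0.002 ]), 'finger_force': 0.0, 'finger_gap': 0.09186559095494697}
```

View pics/side0.png

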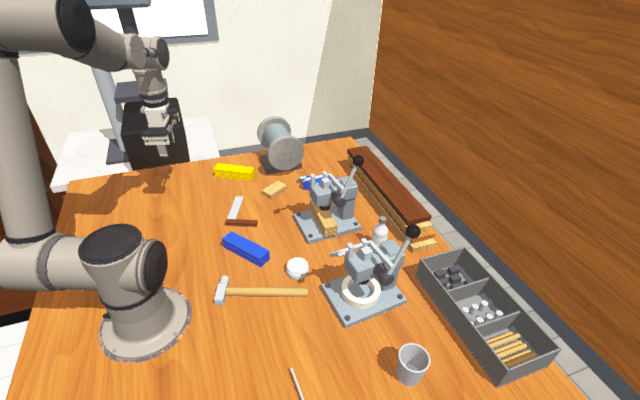

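View pics/top0.png

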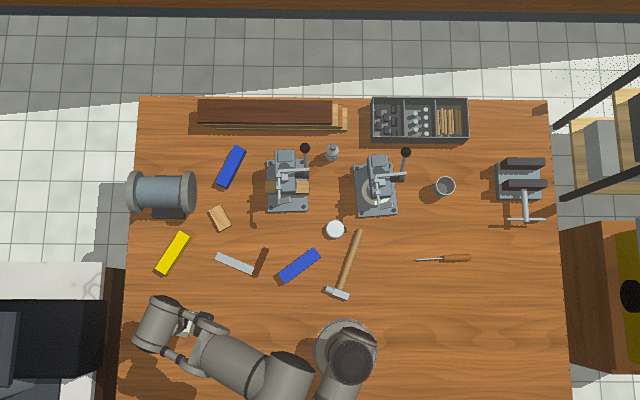

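The left press holds the battens (top ~(303,187), side ~(325,222)) and the right one holds the tape. The left knob is at top (305,148), side (358,160). I'll zoom in on the left press.

```bash
python3 - <<'E'
import cv2,numpy as np
a=cv2.imread("pics/top0.png")[135:225,250:330];b=cv2.imread("pics/side0.png")[140:250,280:380]
a=cv2.resize(a,None,fx=5,fy=5,interpolation=2);b=cv2.resize(b,None,fx=4,fy=4,interpolation=2)
c=np.zeros((450,800,3),np.uint8);c[:,:400]=a;c[:440,400:]=b
cv2.imwrite("pics/crop0.png",c)
E
```

```text
(no output)
```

View pics/crop0.png

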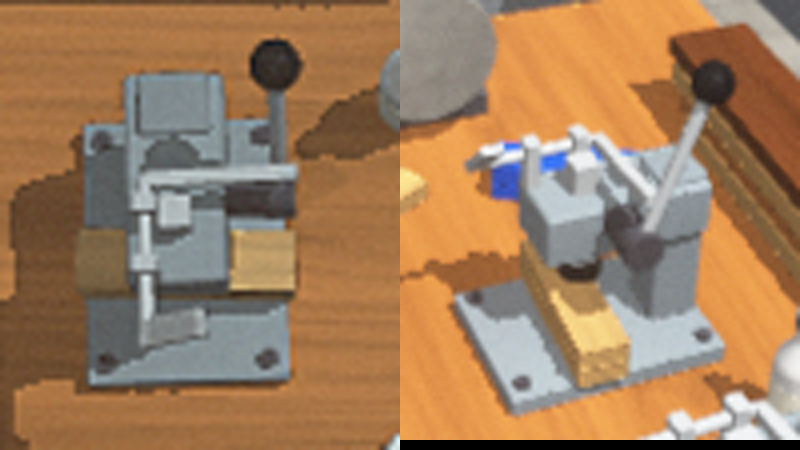

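The crop shows the shut catch: the tab points to -y at crop (145–207, 325), the bar lies across the lever, and the knob is at crop (275,64) and (713,82). Next I'll triangulate.

```bash
cat > h.py <<'E'
import cv2,numpy as np
from cell import bot
np.set_printoptions(precision=4,suppress=True)
def ray(d,p):
    v=d["T"][:3,:3]@[(p[0]-d["cx"])/d["fx"],(p[1]-d["cy"])/d["fy"],1.]
    return d["T"][:3,3],v/np.linalg.norm(v)
def plane(d,p,z):
    o,v=ray(d,p);return o+v*(z-o[2])/v[2]
def tri(d1,p1,d2,p2):
    o1,v1=ray(d1,p1);o2,v2=ray(d2,p2)
    s=np.linalg.lstsq(np.c_[v1,-v2],o2-o1,rcond=None)[0]
    a,b=o1+s[0]*v1,o2+s[1]*v2
    return (a+b)/2,np.linalg.norm(a-b)
def dark(d,c,r=9,t=60):
    x,y=map(round,c);f=d["frame"][y-r:y+r+1,x-r:x+r+1].max(2)
    n,l,s,ce=cv2.connectedComponentsWithStats((f<t).astype(np.uint8))
    i=1+np.argmax(s[1:,4]);return ce[i]+[x-r,y-r],s[i]
E
python3 - <<'E'
from h import *
S=bot.get_image("side");T=bot.get_image("top")
kt,a=dark(T,(305,148));ks,b=dark(S,(358,160));print(kt,a,ks,b)
print("knob",tri(T,kt,S,ks))
ct=lambda x,y:(x/5+250-.4,y/5+135-.4)
cs=lambda x,y:((x-400)/4+280-.4,y/4+140-.4)
for n,p in dict(FL=(90,378),FR=(289,375),BL=(85,124),BR=(273,120)).items():print(n,plane(T,ct(*p),.02))
for n,p in dict(FL=(456,296),FR=(512,408),BR=(722,352)).items():print("s",n,plane(S,cs(*p),.02))
print("tab",plane(T,ct(207,318),.228),tri(T,ct(207,320),S,cs(472,165)))
print("blk R", [plane(T,ct(*p),.06) for p in((230,230),(230,292),(296,232),(296,292))], [plane(T,ct(*p),.06) for p in((78,230),(78,292))])
E
```

```text
[304.3478 147.5942] [ 4  4 10 10 69] [357.5256 160.4615] [ 4  5 10 10 78]
knob (array([0.6645, 0.1478, 0.2888]), np.float64(0.00034890243866035045))
FL [0.5014 0.285  0.02  ]
FR [0.5049 0.138  0.02  ]
BL [0.6952 0.2936 0.02  ]
BR [0.6997 0.152  0.02  ]
s FL [0.499  0.2808 0.02  ]
s FR [0.5006 0.1283 0.02  ]
s BR [0.6944 0.1356 0.02  ]
tab [0.5088 0.1907 0.228 ] (array([0.4988, 0.1925, 0.2233]), np.float64(0.0189766253258108))
blk R [array([0.6055, 0.1819, 0.06  ]), array([0.5593, 0.1812, 0.06  ]), array([0.6045, 0.1336, 0.06  ]), array([0.5597, 0.1331, 0.06  ])] [array([0.6045, 0.293 , 0.06  ]), array([0.5583, 0.2918, 0.06  ])]
```

{"method": "move_arm", "body": {
  "plan": [
    [[0, 0, -20], [0, 0, -5.1], 0],
    [[0, 0, -20], [0, 0, -5.1], 0],
    [[0, 0, -20], [0, 0, -5.2], 0],
    [[-25, -25, 0], [0, 0, 0], 0],
    [[-25, -25, 0], [0, 0, 0], 0],
    [[-25, -25, 0], [0, 0, 0], 0],
    [[-25, -25, 0], [0, 0, 0], 0],
    [[-25, -25, 0], [0, 0, 0], 0]
  ]
}}

```text
clock: 0.87
tool_pos: [0.2536, 0.3876, 0.4647]
orientation: [[-1.0, -0.031, -0.0], [-0.031, 1.0, 0.0], [0.0, 0.0, -1.0]]
contact_force: [0.3, 0.1, 0.6]
finger_gap: 0.0431
finger_force: 0.0
```

{"method": "move_arm", "body": {
  "plan": [
    [[-25, -25, 0], [0, 0, 0], 0],
    [[-25, -25, 0], [0, 0, 0], 0],
    [[-25, -25, 0], [0, 0, 0], 0],
    [[-25, -25, 0], [0, 0, 0], 0],
    [[-25, -25, 0], [0, 0, 0], 0],
    [[-25, -25, 0], [0, 0, 0], 0],
    [[-25, -25, 0], [0, 0, 0], 0],
    [[0, 0, 0], [0, 0, 0], 0]
  ]
}}

```text
clock: 1.53
tool_pos: [0.4365, 0.2156, 0.4642]
orientation: [[-1.0, -0.025, 0.001], [-0.025, 1.0, -0.002], [-0.001, -0.002, -1.0]]
contact_force: [-0.1, 0.6, 0.2]
finger_gap: 0.0006
finger_force: 0.0
```

{"method": "move_arm", "body": {
  "plan": [
    [[-23, -22, 0], [0, 0, 0], 0],
    [[-23, -22, 0], [0, 0, 0], 0],
    [[-24, -21, 0], [0, 0, 0], 0],
    [[0, 0, 25], [0, 0, 0], 0],
    [[0, 0, 25], [0, 0, 0], 0],
    [[0, 0, 23], [0, 0, 0], 0],
    [[0, 0, 0], [0, 0, 0], 0]
  ]
}}

```text
clock: 2.12
tool_pos: [0.5039, 0.1563, 0.3872]
orientation: [[-1.0, -0.03, -0.009], [-0.03, 1.0, -0.001], [0.009, -0.001, -1.0]]
contact_force: [-0.2, -1.1, 0.1]
finger_gap: 0.0005
finger_force: 0.0
```

```bash
python3 - <<'E'
from h import *
S=bot.get_image("side")["frame"];T=bot.get_image("top")["frame"]
a=cv2.resize(T[135:225,250:330],None,fx=5,fy=5,interpolation=2);b=cv2.resize(S[130:240,280:380],None,fx=4,fy=4,interpolation=2)
c=np.zeros((450,800,3),np.uint8);c[:,:400]=a;c[:440,400:]=b
cv2.imwrite("pics/crop1.png",c)
E
```

```text
(no output)
```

View pics/crop1.png

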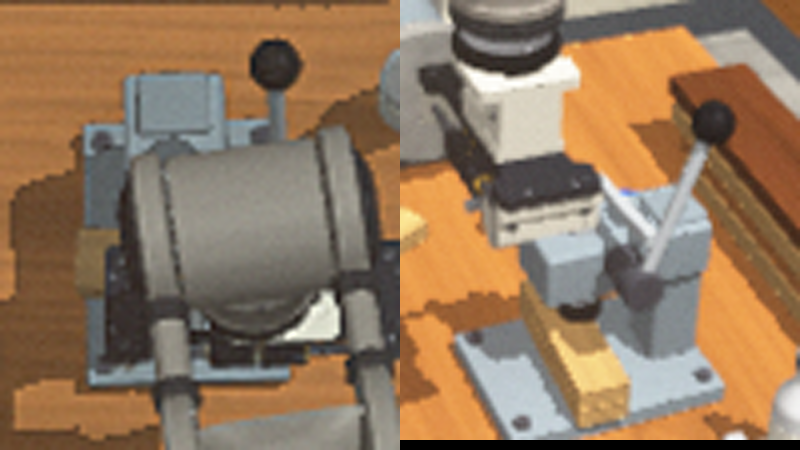

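The arm hides the tab, but it is where intended: tips at z≈0.209, in front of the head, with the fingers on the -y side. Sweeping in +y now.

{"method": "move_arm", "body": {
  "plan": [
    [[0, 12, 0], [0, 0, 0], 0],
    [[0, 12, 0], [0, 0, 0], 0],
    [[0, 12, 0], [0, 0, 0], 0],
    [[0, 12, 0], [0, 0, 0], 0]
  ]
}}

```text
clock: 2.55
tool_pos: [0.5036, 0.2058, 0.3937]
orientation: [[-1.0, -0.03, 0.004], [-0.03, 1.0, 0.001], [-0.004, 0.001, -1.0]]
contact_force: [0.5, -1.8, 1.5]
finger_gap: 0.0006
finger_force: 0.9
```

{"method": "move_arm", "body": {
  "plan": [
    [[0, 12, 0], [0, 0, 0], 0],
    [[0, 12, 0], [0, 0, 0], 0],
    [[0, 12, 0], [0, 0, 0], 0],
    [[0, 12, 0], [0, 0, 0], 0],
    [[0, 0, 0], [0, 0, 0], 0]
  ]
}}

```text
clock: 2.97
tool_pos: [0.5017, 0.2548, 0.3916]
orientation: [[-0.999, -0.032, -0.0], [-0.032, 0.999, 0.001], [0.0, 0.001, -1.0]]
contact_force: [-0.5, -0.3, -1.3]
finger_gap: 0.0004
finger_force: 0.0
```

{"method": "move_arm", "body": {
  "plan": [
    [[0, 10, 0], [0, 0, 0], 0],
    [[0, 0, 0], [0, 0, 0], 0],
    [[0, -8, -30], [0, 0, 0], 0],
    [[0, -15, -35], [0, 0, 0], 0],
    [[10, -20, -35], [0, 0, 0], 70],
    [[10, -25, -25], [0, 0, 0], 70],
    [[10, -25, 0], [0, 0, 0], 70],
    [[0, -10, 0], [0, 0, 0], 70]
  ]
}}

```text
clock: 3.63
tool_pos: [0.4736, 0.1564, 0.5189]
orientation: [[-1.0, -0.028, 0.004], [-0.028, 1.0, 0.0], [-0.004, 0.0, -1.0]]
contact_force: [1.0, 0.4, -0.7]
finger_gap: 0.0228
finger_force: 0.0
```

```bash
python3 - <<'E'
from h import *
S=bot.get_image("side")["frame"];T=bot.get_image("top")["frame"]
a=cv2.resize(T[135:225,250:330],None,fx=5,fy=5,interpolation=2);b=cv2.resize(S[130:240,280:380],None,fx=4,fy=4,interpolation=2)
c=np.zeros((450,800,3),np.uint8);c[:,:400]=a;c[:440,400:]=b
cv2.imwrite("pics/crop2.png",c);print(bot.get_obs()["tool_pos"])
E
```

```text
[0.4748 0.1572 0.5168]
```

View pics/crop2.png

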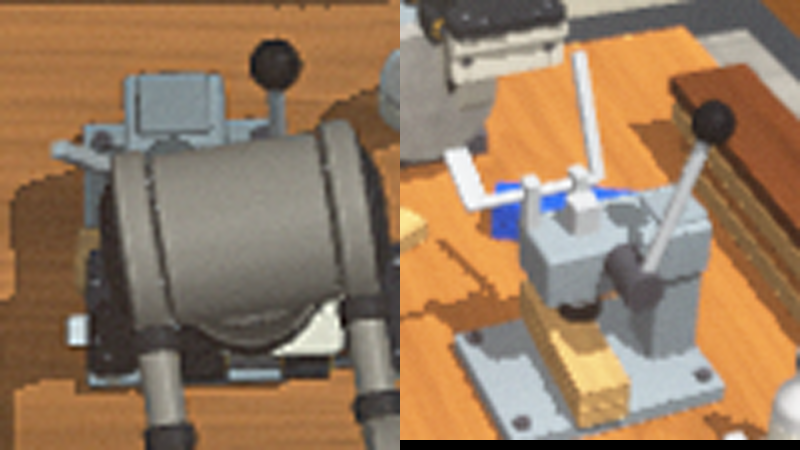

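The catch is flipped: the bar stands up leaning to +y (side crop (580,55)), the tab is over at (455,155), and the bar end works out to about 2.1 rad. Next I'll go above the knob.

{"method": "move_arm", "body": {
  "plan": [
    [[-32, -3, 0], [0, 0, 0], 80],
    [[-32, -3, 0], [0, 0, 0], 80],
    [[-32, -3, 0], [0, 0, 0], 80],
    [[-32, -3, 0], [0, 0, 0], 80],
    [[-32, -3, 0], [0, 0, 0], 80],
    [[-30, 0, 0], [0, 0, 0], 80],
    [[0, 0, 0], [0, 0, 0], 80],
    [[0, 0, 0], [0, 0, 0], 80]
  ]
}}

```text
clock: 4.4
tool_pos: [0.6673, 0.1501, 0.5121]
orientation: [[-1.0, -0.03, -0.006], [-0.03, 1.0, 0.0], [0.006, 0.0, -1.0]]
contact_force: [-0.4, 0.0, 0.2]
finger_gap: 0.0793
finger_force: 0.0
```

```bash
python3 - <<'E'
from h import *
D=bot.get_image("side");S=D["frame"]
cv2.imwrite("pics/crop3.png",cv2.resize(S[60:240,260:440],None,fx=3.3,fy=3.3,interpolation=2))
o=bot.get_obs();print(o["tool_pos"],o["finger_gap"])
E
```

```text
[0.666  0.1502 0.5139] 0.07979919123560637
```

View pics/crop3.png

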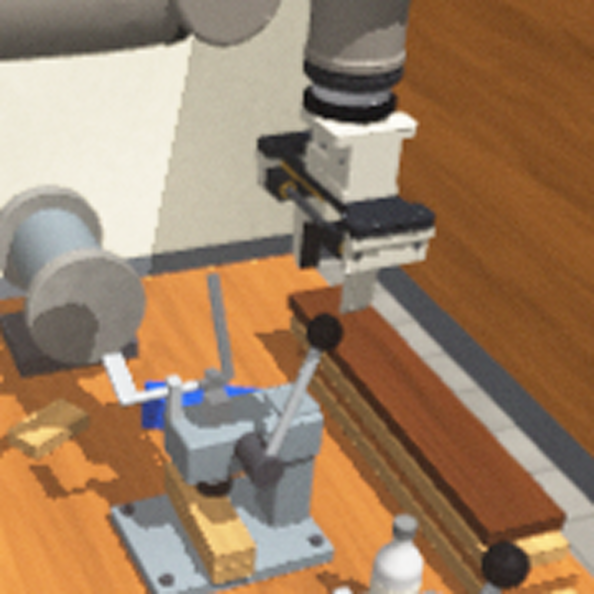

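The fingers straddle the knob (knob at crop (325,333), finger tips at about (310,265) and (357,300)). Going down and gripping.

{"method": "move_arm", "body": {
  "plan": [
    [[1, -2, 22], [0, 0, 0], 80],
    [[0, 0, 22], [0, 0, 0], 80],
    [[0, 0, 21], [0, 0, 0], 80],
    [[0, 0, 0], [0, 0, 0], 80],
    [[0, 0, 0], [0, 0, 0], 30],
    [[0, 0, 0], [0, 0, 0], 20],
    [[0, 0, 0], [0, 0, 0], 20],
    [[0, 0, 0], [0, 0, 0], 20]
  ],
  "squeeze": 25
}}

```text
clock: 5.12
tool_pos: [0.6641, 0.1473, 0.4537]
orientation: [[-1.0, -0.03, 0.003], [-0.03, 1.0, 0.0], [-0.003, 0.0, -1.0]]
contact_force: [0.0, -0.8, -0.4]
finger_gap: 0.0578
finger_force: 0.0
```

{"method": "move_arm", "body": {
  "plan": [
    [[0, 0, 3], [0, 0, 0], 20],
    [[0, 0, 0], [0, 0, 0], 20],
    [[0, 0, 0], [0, 0, 0], 20],
    [[0, 0, 0], [0, 0, 0], 20],
    [[0, 0, 0], [0, 0, 0], 20],
    [[0, 0, 0], [0, 0, 0], 20]
  ],
  "squeeze": 40
}}

```text
clock: 5.62
tool_pos: [0.6643, 0.1471, 0.4487]
orientation: [[-1.0, -0.03, -0.0], [-0.03, 1.0, -0.0], [0.0, -0.0, -1.0]]
contact_force: [0.2, -0.4, -0.1]
finger_gap: 0.0324
finger_force: 40.0
```

Gripped (gap 32 mm at 40 N). Pulling along the arc.

{"method": "move_arm", "body": {
  "plan": [
    [[17.4, 0, -5.2], [0, 0, 0], 20],
    [[17.9, 0, -3], [0, 0, 0], 20],
    [[18, 0, -0.9], [0, 0, 0], 20],
    [[18, 0, 1.3], [0, 0, 0], 20]
  ]
}}

```text
clock: 5.95
tool_pos: [0.5931, 0.1444, 0.4572]
orientation: [[-1.0, -0.029, 0.005], [-0.029, 1.0, -0.001], [-0.005, -0.001, -1.0]]
contact_force: [6.8, -2.8, -2.5]
finger_gap: 0.0325
finger_force: 40.0
```

{"method": "move_arm", "body": {
  "plan": [
    [[17.8, 0, 3.5], [0, 0, 0], 20],
    [[17.3, 0, 5.6], [0, 0, 0], 20],
    [[16.4, 0, 7.7], [0, 0, 0], 20],
    [[15.4, 0, 9.6], [0, 0, 0], 20],
    [[0, 0, 0], [0, 0, 0], 20]
  ]
}}

```text
clock: 6.37
tool_pos: [0.5243, 0.1419, 0.4315]
orientation: [[-1.0, -0.03, 0.002], [-0.03, 1.0, -0.003], [-0.002, -0.003, -1.0]]
contact_force: [-1.7, -6.6, 12.8]
finger_gap: 0.0321
finger_force: 40.0
```

{"method": "move_arm", "body": {
  "plan": [
    [[14, -1, 11.3], [0, 0, 0], 20],
    [[12.7, -0.5, 13], [0, 0, 0], 20],
    [[11, -0.5, 14.4], [0, 0, 0], 20],
    [[9.2, 0, 15.6], [0, 0, 0], 20],
    [[0, 0, 0], [0, 0, 0], 20],
    [[0, 0, 0], [0, 0, 0], 20]
  ]
}}

```text
clock: 6.87
tool_pos: [0.4781, 0.1395, 0.377]
orientation: [[-1.0, -0.03, -0.001], [-0.03, 1.0, -0.0], [0.001, -0.0, -1.0]]
contact_force: [-9.4, -3.0, 14.3]
finger_gap: 0.0322
finger_force: 40.0
```

```bash
python3 - <<'E'
from h import *
D=bot.get_image("side");S=D["frame"]
cv2.imwrite("pics/crop4.png",cv2.resize(S[90:270,240:420],None,fx=3.3,fy=3.3,interpolation=2))
o=bot.get_obs();print(o["tool_pos"],o["contact_force"],o["wrist_torque"])
E
```

```text
[0.4782 0.1395 0.3773] [-9.1664 -2.8712 15.2804] [-0.3456  1.2699 -0.0361]
```

View pics/crop4.png

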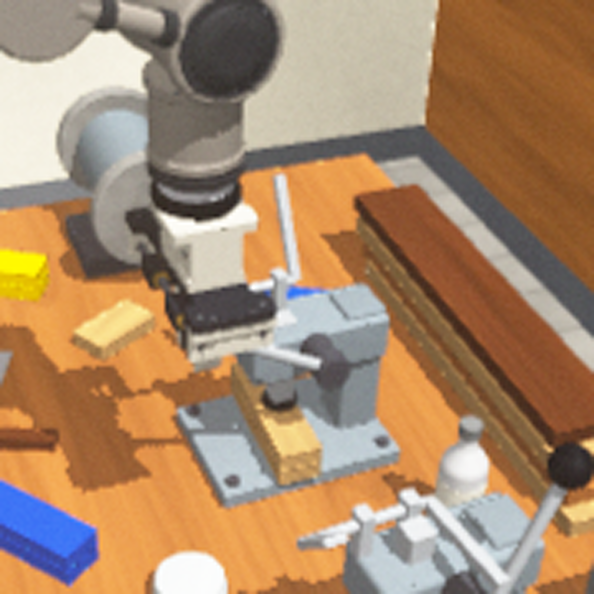

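The pad is on the battens (crop (280,395)). The tangential force of about 9.5 N matches the spring alone, so I'll press further to confirm the stop.

{"method": "move_arm", "body": {
  "plan": [
    [[2, -0.5, 1], [0, 0, 0], 20],
    [[1.3, 0, 2.7], [0, 0, 0], 20],
    [[0, 0, 0], [0, 0, 0], 20],
    [[0, 0, 0], [0, 0, 0], 20]
  ]
}}

```text
clock: 7.25
tool_pos: [0.4758, 0.1392, 0.374]
orientation: [[-1.0, -0.03, 0.002], [-0.03, 1.0, 0.001], [-0.002, 0.001, -1.0]]
contact_force: [-5.5, -0.3, 13.3]
finger_gap: 0.0323
finger_force: 40.0
```

{"method": "move_arm", "body": {
  "plan": [
    [[2, 0, 2.5], [0, 0, 0], 20],
    [[1.5, 0, 2.7], [0, 0, 0], 20],
    [[0, 0, 0], [0, 0, 0], 20],
    [[0, 0, 0], [0, 0, 0], 20]
  ]
}}

```text
clock: 7.58
tool_pos: [0.473, 0.139, 0.3696]
orientation: [[-1.0, -0.03, 0.006], [-0.03, 1.0, 0.001], [-0.006, 0.001, -1.0]]
contact_force: [-2.0, -0.2, 14.5]
finger_gap: 0.032
finger_force: 40.0
```

{"method": "move_arm", "body": {
  "plan": [
    [[0.8, 0, 2.6], [0, 0, 0], 20],
    [[0.8, 0, 2.6], [0, 0, 0], 20],
    [[0, 0, 0], [0, 0, 0], 20],
    [[0, 0, 0], [0, 0, 0], 20]
  ]
}}

```text
clock: 7.92
tool_pos: [0.4717, 0.139, 0.3674]
orientation: [[-0.999, -0.03, 0.011], [-0.03, 1.0, 0.001], [-0.011, 0.001, -1.0]]
contact_force: [-6.8, -1.8, 34.3]
finger_gap: 0.0321
finger_force: 40.0
```

The force has jumped to about 27 N tangential, so the lever is on the stop. I'll hold briefly and verify.

{"method": "move_arm", "body": {
  "plan": [
    [[0, 0, 0], [0, 0, 0], 20],
    [[0, 0, 0], [0, 0, 0], 20],
    [[0, 0, 0], [0, 0, 0], 20],
    [[0, 0, 0], [0, 0, 0], 20],
    [[0, 0, 0], [0, 0, 0], 20],
    [[0, 0, 0], [0, 0, 0], 20],
    [[0, 0, 0], [0, 0, 0], 20],
    [[0, 0, 0], [0, 0, 0], 20]
  ]
}}

```text
clock: 8.58
tool_pos: [0.4718, 0.139, 0.3674]
orientation: [[-0.999, -0.03, 0.011], [-0.03, 1.0, 0.001], [-0.011, 0.001, -1.0]]
contact_force: [-7.9, -2.1, 35.0]
finger_gap: 0.0322
finger_force: 40.0
```

```bash
python3 - <<'E'
from h import *
D=bot.get_image("side");S=D["frame"]
cv2.imwrite("pics/crop5.png",cv2.resize(S[150:250,270:370],None,fx=6,fy=6,interpolation=2))
o=bot.get_obs();print(o["tool_pos"],o["contact_force"],o["clock"])
E
```

```text
[0.4718 0.139  0.3674] [-7.2302 -2.257  34.0869] 8.6333
```

View pics/crop5.png

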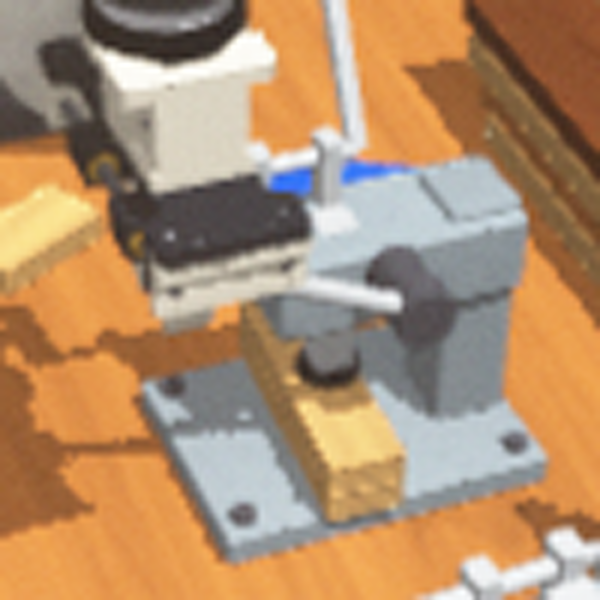

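The pad presses the battens (crop (330,365)), the lever is down on its stop, the catch is still flipped, and the pose and force are steady. Handing in.

```bash
python3 -c "
from cell import bot
print(bot.sign_off())"
```

```text
the job is handed in; nothing more can be done
None
```

I flipped the left press's catch over, pulled its lever to the stop so the pad presses on the battens, and handed the job in at about 8.6 s with the arm still holding the lever there.

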